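# Shift the air selector through its gate

### The arm

A 6-joint arm with a two-finger parallel gripper is mounted at the origin on the work surface; the furniture and walls round the work are solid. World frame = base frame: x ahead of the robot, y to its left, z up, the work surface at z = 0. Lengths are in m, angles in rad, forces in N, time in s.
With the tool pointing down it reaches from about 0.4 to 0.925 m from the base axis. Payload 12.5 kg.
Tool frame: the origin (TCP) lies at the very end of the fingers, on their centre line; the grasp point (between the pads) lies 19 mm behind it (ctrl.grip_point_offset is the distance from the TCP to the grasp point, in m); z points along the fingers, y is the line along which they close (so a half turn about z gives the same grasp; the last joint's range is limited). The gripper opens to 95 mm and grips with 3 to 60 N. Pads are 20 mm wide; open, the fingers measure 119 mm over their backs; the gripper's body (75 mm by 180 mm) begins 59 mm behind the grasp point.
Start: joints at [1.055, 0.491, 1.559, -0, 1.092, -0.106], TCP at [0.249, 0.573, 0.215] pointing down, gripper open.
Joint ranges: [-3.1, 3.1], [-0.84, 2.19], [0.05, 2.79], [-1.13, 4.28], [0.06, 2.93], [-2.69, 2.69]. Speed limits (rad/s): [2.22, 2.22, 2.79, 3.14, 3.14, 3.14].

### API

Orientations are given as a rotation vector (axis times angle).
In Python, from plant import ctrl gives the robot as it stands.
- The arm moves only by the shell command python3 -m inch 'ROWS' [OPENING] [FORCE]. ROWS is JSON, one flat list of numbers, 6 for each row, row after row: the shift along the tool's x, y, z in m, then the turn, a rotation vector about the tool's x, y, z in degrees. In form: [dx, dy, dz, rx, ry, rz, dx, dy, dz, rx, ry, rz, ...]. A call has 1 to 12 rows; each row is the pose to reach, as a shift and turn from the pose commanded when the call began, along the tool's axes at that moment; what a row does not reach only later rows make up. A row lasts 1/8 s, in which the tool goes at most 62.5 mm and 10.7 degrees, less where a joint would pass 70% of its speed; a pose out of reach is approached as far as the arm can. A call with a gripper value outside its range is refused whole. OPENING is the finger opening in m, from 0 to 0.0951, set as the call begins (- or left out, the last holds). The fingers move at their own pace and stop on an object; FORCE is the grip in N (left out, the last holds). Time passes only in rows, so rows that repeat a pose let the fingers close. It gives the time, the measured TCP pose, the force, the opening and the grip force at its end, in the units of the state.
- ctrl.sense(): the state, without advancing time (a new reading comes with each control period).
- ctrl.snapshot(name): name is "side" or "top"; returns the picture (420x560x3 uint8, blue, green, red); there is no depth.
- ctrl.camera_info(name): a dict with "fx", "fy", "cx", "cy" (pixels), "D" ([k1, k2, p1, p2, k3] as OpenCV has them; the pictures are not rectified), "R" (3x3) and "t" (3): a world point X has camera coordinates R X + t. Camera axes: x right, y down, z forward; pixel columns grow to the right and rows downward; lengths in m; the calibration is good to about 2 mm. A picture is of the moment at which its call begins. camera_info takes no time and is no camera call.
- ctrl.sign_off(): hands the job in; it is judged then, once.
Trained networks look in the newest picture that a camera, given by its name, has taken for a name from the list of things; names that differ only in an ending like _2 or _b are one class to them, and where a whole thing is asked for, a point or a joint stands for the part that bears it (a point fixed in the world has none). Each returns a list of dicts, best first, with "confidence" (0 to 1); they miss things now and then, are a little off and sometimes report something else, mostly with a low value. They report only what shows in the picture. A call takes as long as a camera call. They do not tell look-alikes from the thing itself.
- ctrl.trace(camera, query): "mask" (420x560 bool, what is visible of it) and "pixel" ([column, row] in pixels, amid what is visible of it).
- ctrl.mark_of(camera, query): "pixel" ([column, row] in pixels: a listed point, or the origin of a listed thing).
The state is a dict: "clock": time; "joint_pos": joint angles; "joint_vel": joint speeds; "effort": joint torques, N m; "ee_pos": TCP position; "tool_rot": TCP orientation; "ft_force": force on the tool from outside, world axes, zero at the start; "moment": the same for the moment, N m; "finger_gap": finger opening in m; "grasp_force": force on a finger pad.
Only numpy, scipy, OpenCV 4.12 (cv2) and the standard library are available. Lean on these libraries where they do the work, as an engineer would, in place of code of your own. Each camera call takes 0.05 s, during which the arm holds its last target. There are 200 camera calls.

### The job

Switch the workshop air over at the selector box: with the fingertips, push its knob along the L-shaped slot to the corner, then sideways along the other leg until it is fully home at the end of the slot, and leave it there. Only push the knob: do not grip it from two sides or pull it up. Leave the brass coupler, the flow cup and the small bottle standing where they are.

Things in the scene. Friction and masses are not known exactly. Their poses are not given: they have to be found in the camera images.
- selector: Fixed grey box with a bare metal top, 150 (x) x 130 (y) x 45 mm high, level on the bench, yaw within 0.4 rad; origin under its centre. Two brass ports stick out 16 mm at +x. In its 5 mm top plate is an L-shaped slot 15 mm wide; centre line in the box frame from (x,y) = (-35,22) mm along +x to the corner (25,22), then along -y to the end (25,-23). Screw heads at its corners stand 2 mm proud.
- slot_corner (a point): Corner of the slot: crossing of the two legs' centre lines, at the height of the plate's upper face (45 mm above the bench). Axes as the box. Near by, fixed: a tall locker beyond x = 0.6 m, y = 0.35 m, a vice to the left nearer the robot, a drawer cabinet to the right beyond x = 0.57 m, y below 0; come in from the robot side.
- slot_end (a point): End of the slot's second leg, where the pin's centre belongs in the end, at the height of the plate's upper face. Axes as the box.
- knob_center (a point): Centre of the knob: black block 32 x 32 mm, 44 mm high, from 55 to 99 mm above the bench, bright disc on top, on a 12 mm steel pin through the slot. It slides level, never turns (sides parallel to the box) and stays where it is left; moving it takes about 1.5 to 3 N plus rubbing. The slot's walls stop the pin solidly, with 1.5 mm play to each side.
- carriage (a joint): Position of the knob along the first leg (box +x), m: 0 at the start of the slot, 0.060 on the centre line of the second leg; the wall stops it at about 0.0615. It starts between 0 and 0.02.
- follower (a joint): Position of the knob along the second leg (box -y), m: 0 on the centre line of the first leg, 0.045 at slot_end; the wall stops it at about 0.0465. It can leave 0 only at the corner.
- knob (a joint): How far the knob has been pulled up, m: 0 down (a spring and its weight, together 2 N and more, keep it down), at most 0.015.
- knob_near: The knob's side face towards the box's -x (origin 3 mm inside the middle of that face; face 32 mm wide, 44 mm high). This is the face to push along the first leg.
- knob_far: The knob's side face towards the box's +x, likewise.
- knob_left: The knob's side face towards the box's +y, likewise. This is the face to push along the second leg.
- knob_right: The knob's side face towards the box's -y, likewise.
- air_coupler_center (a point): Centre of the brass air coupler standing loose beside the box, 27 mm across, 50 mm high. A bystander.
- flow_cup_center (a point): Centre of the small aluminium flow cup standing loose beside the box, 55 mm across, 74 mm high. A bystander.
- hardener_center (a point): Centre of the small brown dropper bottle standing loose beyond the box, 33 mm across, 102 mm high. A bystander.
Not all that is in view belongs to the job. What is shaped like the part that bears hardener_center but turquoise is not meant.

How it is judged:
On the way:
1. the knob is at the corner of the slot (value of joint carriage above 0.055 m and value of joint follower below 0.01 m).
At the end, for the whole second after the job is handed in: The knob rests within 4 mm of the end of the slot's second leg, down and still; the coupler, cup and bottle stand upright within 20 mm of where they were (value of joint carriage above 0.055 m and value of joint follower above 0.041 m and value of joint knob below 0.003 m and velocity of joint follower between -0.003 and 0.003 m/s and velocity of joint carriage between -0.003 and 0.003 m/s and distance of each of air_coupler_center, flow_cup_center, hardener_center from where it was at the start of the episode below 0.02 m and angle between each of air_coupler_center, flow_cup_center, hardener_center's own z axis and vertical below 0.2 rad); the robot touches nothing.
It fails at once if the knob is pulled up by more than 5 mm (value of joint knob above 0.005 m).
It fails at once if the knob is gripped (pressed by the fingers on two opposite sides at once) (contact force between each of knob_near, knob_far and the fingers above 1.5 N or contact force between each of knob_left, knob_right and the fingers above 1.5 N).
It fails at once if a bystander is shifted by 20 mm or knocked over (not (distance of air_coupler_center from where it was at the start of the episode below 0.02 m) or not (distance of flow_cup_center from where it was at the start of the episode below 0.02 m) or not (distance of hardener_center from where it was at the start of the episode below 0.02 m) or not (angle between air_coupler_center's own z axis and vertical below 0.2 rad) or not (angle between flow_cup_center's own z axis and vertical below 0.2 rad) or not (angle between hardener_center's own z axis and vertical below 0.2 rad)).
It also fails if it takes over 51 s, if anything falls off the work surface, if the arm or the gripper's body presses on something with over 40 N, if the wrist force passes 120 N, or if a joint passes its speed limit or range.

## Working session

There is one attempt and no reset: what is moved stays moved. The work goes in short steps, Python scripts to look and compute and a shell command to move; the robot and the scene stay as the last step left them, time stands still between calls to the robot, and variables do not carry over. Pictures are saved under pics/ and viewed, at most 10 in all, crops included, and the job is handed in when it is done.

```bash
mkdir -p pics; cat > h.py <<'E'
import numpy as np, cv2
from plant import ctrl
from scipy.spatial.transform import Rotation as Ro
def ray(cam,px):
    c=ctrl.camera_info(cam);K=np.array([[c["fx"],0,c["cx"]],[0,c["fy"],c["cy"]],[0,0,1.]])
    p=cv2.undistortPoints(np.array([[px]],float),K,np.array(c["D"],float))[0,0]
    R=np.array(c["R"]);t=np.array(c["t"])
    return -R.T@t, R.T@np.array([p[0],p[1],1.])
def at_z(cam,px,z):
    o,d=ray(cam,px);return o+d*(z-o[2])/d[2]
def proj(cam,X):
    c=ctrl.camera_info(cam);K=np.array([[c["fx"],0,c["cx"]],[0,c["fy"],c["cy"]],[0,0,1.]])
    return cv2.projectPoints(np.array(X,float).reshape(-1,3),cv2.Rodrigues(np.array(c["R"]))[0],np.array(c["t"],float),K,np.array(c["D"],float))[0][:,0]
E
python3 - <<'E'
from h import *
s=ctrl.sense();print(s["clock"],s["ee_pos"],s["tool_rot"],s["finger_gap"],s["ft_force"])
Z=dict(selector=0,slot_corner=.045,slot_end=.045,knob_center=.077,knob_near=.077,knob_left=.077,air_coupler_center=.025,flow_cup_center=.037,hardener_center=.051)
for c in("top","side"):
    im=ctrl.snapshot(c);cv2.imwrite(f"pics/{c}0.png",im)
    i=ctrl.camera_info(c);print(c,(-np.array(i["R"]).T@np.array(i["t"])).round(3))
    for n,z in Z.items():
        for r in ctrl.mark_of(c,n)[:2]:
            print(n,round(r["confidence"],2),np.round(r["pixel"],1),at_z(c,r["pixel"],z).round(4))
E
```

```text
0.0 [0.24889431 0.57303083 0.21405005] [-6.39144514e-01 -3.07556962e+00  1.71268380e-03] 0.0952081912483252 [-0.27166147 -0.06113507  0.88491405]
top [0.501 0.128 1.166]
selector 0.93 [272.3 221. ] [0.5745 0.1591 0.    ]
slot_corner 0.64 [255.8 211.2] [0.5927 0.1945 0.045 ]
slot_end 0.94 [276.9 205.4] [0.6061 0.1483 0.045 ]
knob_center 0.53 [263.2 236.7] [0.536  0.1759 0.077 ]
air_coupler_center 0.65 [325.3 269.8] [0.4664 0.0395 0.025 ]
flow_cup_center 0.75 [288.4 280.2] [0.443  0.1209 0.037 ]
hardener_center 0.69 [232.9 126. ] [0.7807 0.2482 0.051 ]
hardener_center 0.64 [245.9 157. ] [0.7118 0.2181 0.051 ]
side [ 0.405 -0.599  0.526]
selector 0.6 [264.8 233.8] [0.5762 0.1576 0.    ]
slot_corner 0.91 [269.7 204.6] [0.594  0.1915 0.045 ]
slot_end 0.95 [285.7 218.8] [0.6114 0.1333 0.045 ]
knob_center 0.84 [245.  197.2] [0.5419 0.1764 0.077 ]
air_coupler_center 0.87 [216.7 269.9] [0.4657 0.0349 0.025 ]
flow_cup_center 0.72 [192.5 235.1] [0.4354 0.1301 0.037 ]
hardener_center 0.2 [273.2 203.9] [0.599  0.1828 0.051 ]
```

```bash
python3 - <<'E'
from h import *
a=cv2.imread("pics/top0.png")[90:300,170:380];b=cv2.imread("pics/side0.png")[130:310,140:340]
cv2.imwrite("pics/tc.png",cv2.resize(a,(600,600),interpolation=2));cv2.imwrite("pics/sc.png",cv2.resize(b,(666,600),interpolation=2))
E
```

```text
(no output)
```

View pics/tc.png

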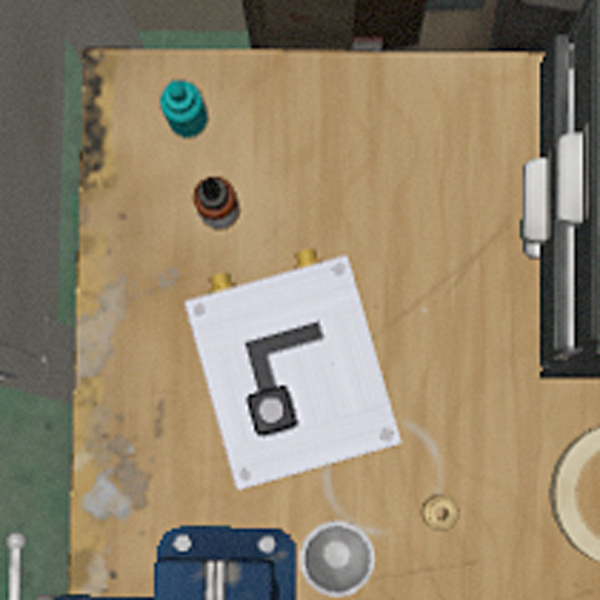

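View pics/sc.png

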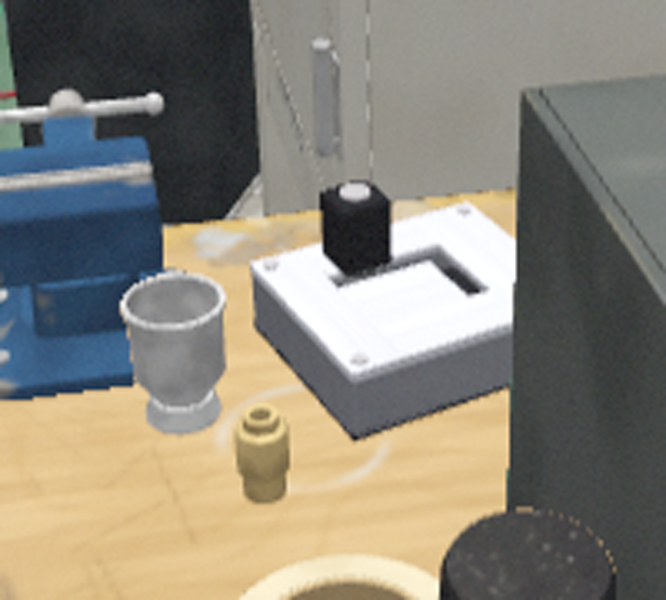

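View pics/top0.png

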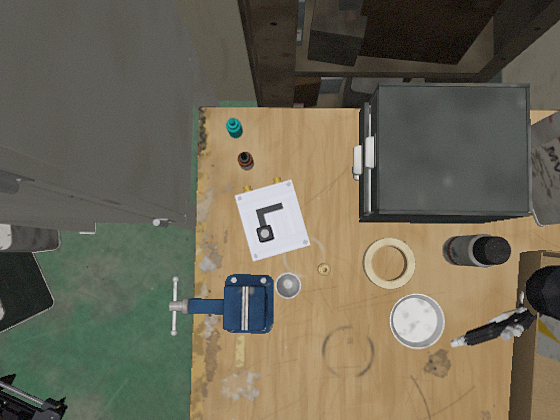

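The pictures show the box yawed about +0.27 rad. The knob is at top px (264,233), near the start of leg 1. The brown bottle, px (246,160), is the real one, and the turquoise one at (234,127) is the look-alike. The cup is at (288,285), the coupler at (323,269), and the vice is below the box.

```bash
python3 - <<'E'
from h import *
from scipy.optimize import least_squares
im=cv2.imread("pics/top0.png");h=cv2.cvtColor(im,cv2.COLOR_BGR2HSV)
m=((h[...,1]<45)&(h[...,2]>195)).astype(np.uint8);m[:, :225]=0;m[:,315:]=0;m[:170]=0;m[268:]=0
m=cv2.morphologyEx(m,cv2.MORPH_OPEN,np.ones((3,3)))
c=max(cv2.findContours(m,0,2)[0],key=cv2.contourArea)
pts=np.array([at_z("top",p,.045)[:2] for p in c[:,0].astype(float)])
r=cv2.minAreaRect((pts*1000).astype(np.float32));print("rect mm",r)
# knob mask
def knob(cam,z):
    t=ctrl.trace(cam,"knob_center")[0];print(cam,"mask",t["confidence"],t["mask"].sum(),t["pixel"])
ctrl.snapshot("top");knob("top",.099)
# bright disc on top
b=im[222:248,252:276];g=cv2.cvtColor(b,6);print(g[::1,::1][4:20,4:22])
# vice height: top px vs side px triangulation
def tri(a,b):
    o1,d1=ray("top",a);o2,d2=ray("side",b)
    s=np.linalg.lstsq(np.c_[d1,-d2],o2-o1,rcond=None)[0];p,q=o1+s[0]*d1,o2+s[1]*d2
    return ((p+q)/2).round(3),np.linalg.norm(p-q).round(4)
print("vice corner",tri((272,276),(185,172)))
print("disc",tri((264.5,233.5),(246.3,187.5)))
E
```

```text
rect mm ((574.5903930664062, 158.73178100585938), (151.05418395996094, 130.77870178222656), 16.646099090576172)
top mask 0.51 247 [262.8, 236.3]
[[219 223 227 215 116  62  35  33  24  34  43  42  52  37 110 224 228 221]
 [222 212 206 110  73  26  46  49  58  68  73  74  66  54  39 157 234 224]
 [202  35  14  34  51  59  68  65  74  70  64  63  61  66  18 115 230 225]
 [119  29  65  73  67  70 105 132 131 133 128 103  59  64  42  77 193 231]
 [124  31  76  69  65 100 166 191 186 187 188 164  84  63  47  41 163 232]
 [172  13  70  64  77 144 189 181 180 179 185 184 149  56  58  27 132 239]
 [231  21  59  70  99 182 182 180 181 176 180 187 186  50  65  19 107 227]
 [224  84  48  68 112 199 184 179 179 178 181 183 186  72  70  45  52 168]
 [219 126  40  73 105 185 184 182 183 178 182 183 185  58  70  58  47 156]
 [218 170  12  67  80 137 190 181 181 181 186 184 167  61  68  65   5 124]
 [225 229  62  59  72 104 183 181 190 186 180 165  85  62  70  71  42 112]
 [221 222 123  49  82  71  85 155 180 171 132  59  70  78  71  66  46  48]
 [218 217 170  23  78  77  75  69  70  69  67  64  69  64  50  40   4  58]
 [217 222 231   2  70  86  88  79  76  72  64  49  41  16   6  47  88 163]
 [219 223 225  50  55  79  73  65  49  36  15   8  44  94 134 169 191 230]
 [216 217 219 169  28  22   8   0  48  74 108 159 170 191 216 230 223 215]]
vice corner (array([0.445, 0.155, 0.152]), np.float64(0.0227))
disc (array([0.543, 0.172, 0.1  ]), np.float64(0.0022))
```

```bash
python3 - <<'E'
from h import *
def tri(a,b):
    o1,d1=ray("top",a);o2,d2=ray("side",b)
    s=np.linalg.lstsq(np.c_[d1,-d2],o2-o1,rcond=None)[0];p,q=o1+s[0]*d1,o2+s[1]*d2
    return ((p+q)/2).round(3),np.linalg.norm(p-q).round(4)
print("far",tri((226,276),(184.4,171.4)));
for r in (178,183,187):print("near",tri((272,276),(187,r)))
for z in(.1,.12,.15):print(at_z("top",(272,275),z).round(3),at_z("top",(226,276),z).round(3))
print("cup",tri((288,284),(191.5,238)),"coup",tri((323.5,269),(218.5,267)))
im=cv2.imread("pics/side0.png")[130:270,60:250];cv2.imwrite("pics/v.png",cv2.resize(im,(760,560),interpolation=2))
# target in tool
s=ctrl.sense();R=Ro.from_rotvec(s["tool_rot"]).as_matrix();print(R.round(3))
y=np.deg2rad(16.65);B=np.array([[np.cos(y),-np.sin(y)],[np.sin(y),np.cos(y)]]);c=np.array([.5746,.1587])
W=lambda bx,by:c+B@np.array([bx,by])/1000
print(W(-63,22),W(25,22),W(25,62),W(25,-23))
E
```

```text
far (array([0.445, 0.25 , 0.106]), np.float64(0.0167))
near (array([0.446, 0.155, 0.14 ]), np.float64(0.0198))
near (array([0.446, 0.155, 0.13 ]), np.float64(0.0201))
near (array([0.445, 0.155, 0.122]), np.float64(0.0204))
[0.456 0.155 0.1  ] [0.453 0.25  0.1  ]
[0.457 0.155 0.12 ] [0.454 0.248 0.12 ]
[0.458 0.154 0.15 ] [0.455 0.245 0.15 ]
cup (array([0.434, 0.122, 0.037]), np.float64(0.0019)) coup (array([0.469, 0.043, 0.024]), np.float64(0.0018))
[[-0.917  0.398 -0.   ]
 [ 0.398  0.917  0.   ]
 [ 0.     0.    -1.   ]]
[0.50793787 0.16172656] [0.59224828 0.18694072] [0.5807873  0.22526363] [0.60514189 0.14382744]
```

View pics/v.png

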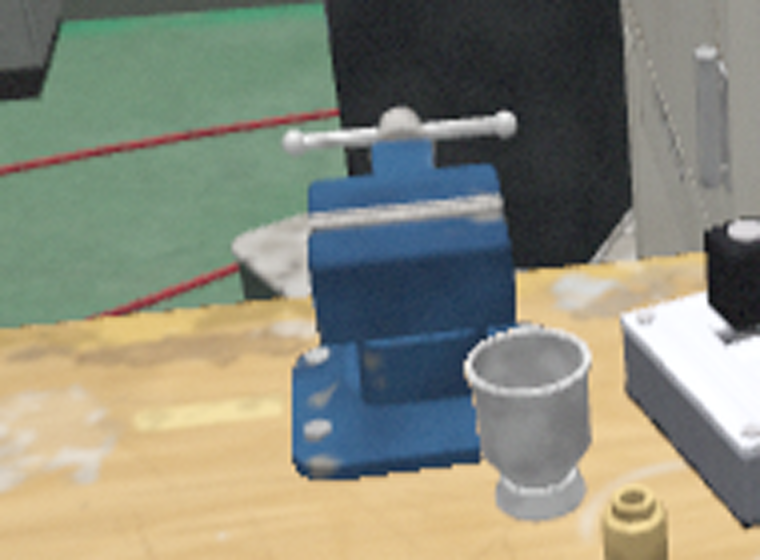

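The vice's wide base is low. Its jaws are about 0.13 m high and end near x≈0.435, so a TCP at z≈0.078 keeps the gripper body above them. I'm moving above the pre-push point with the fingers closed.

```bash
python3 -m inch '[-0.03,-0.02,0,0,0,-3, -0.07,-0.048,0,0,0,-7, -0.11,-0.075,0,0,0,-11, -0.15,-0.103,0,0,0,-15, -0.19,-0.13,0,0,0,-19, -0.23,-0.157,0,0,0,-23, -0.27,-0.185,0,0,0,-27, -0.31,-0.212,0,0,0,-31, -0.35,-0.239,0,0,0,-35, -0.385,-0.263,0,0,0,-38.5, -0.401,-0.274,0,0,0,-40.1, -0.401,-0.274,0,0,0,-40.1]' 0 20
cat > w.py <<'E'
from h import *
def st():
    s=ctrl.sense();R=Ro.from_rotvec(s["tool_rot"]).as_matrix()
    y=np.deg2rad(16.65);B=np.array([[np.cos(y),-np.sin(y)],[np.sin(y),np.cos(y)]])
    p=s["ee_pos"];f=s["ft_force"]
    print("t",s["clock"],"box",(B.T@(p[:2]-[.5746,.1587])*1000).round(1),"z",p[2].round(4),"xyaw",np.degrees(np.arctan2(R[1,0],R[0,0])).round(2),"zax",R[:,2].round(3),"F box",(B.T@f[:2]).round(1),f[2].round(1),"gap",s["finger_gap"])
def disc(cam="top"):
    pass
if __name__=="__main__": st()
E
python3 w.py
```

```text
clock: 2.6
ee_pos: [0.5081, 0.1612, 0.2146]
tool_rot: [-0.451, 3.109, 0.0]
ft_force: [0.1, 0.1, 0.6]
finger_gap: 0.0005
grasp_force: 0.0
t 2.6 box [-63.   21.5] z 0.2146 xyaw -163.51 zax [ 0.  0. -1.] F box [0.1 0.1] 0.6 gap 0.0004788133266761764
```

```bash
python3 -m inch '[0,0,0.03,0,0,0, 0,0,0.06,0,0,0, 0,0,0.09,0,0,0, 0,0,0.11,0,0,0, 0,0,0.125,0,0,0, 0,0,0.136,0,0,0, 0,0,0.136,0,0,0]'; python3 w.py; python3 - <<'E'
from h import *
a=ctrl.snapshot("top")[160:300,190:350];b=ctrl.snapshot("side")[120:300,140:340]
cv2.imwrite("pics/d.png",np.hstack([cv2.resize(a,(400,350)),cv2.resize(b,(389,350))]))
E
```

```text
clock: 3.48
ee_pos: [0.5074, 0.1624, 0.0783]
tool_rot: [0.454, -3.108, -0.0]
ft_force: [0.6, 0.7, 0.5]
finger_gap: 0.0005
grasp_force: 0.0
t 3.475 box [-63.4  22.8] z 0.0783 xyaw -163.38 zax [-0.001 -0.    -1.   ] F box [0.8 0.5] 0.5 gap 0.0005196249076352932
```

View pics/d.png

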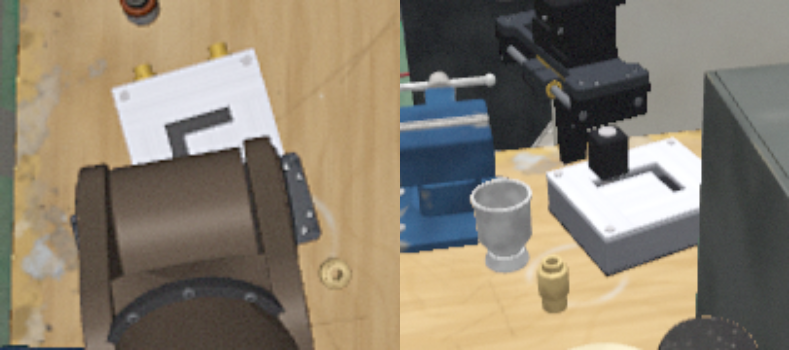

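The side view shows the fingers just behind the knob's near face and clear of the vice and cup. Next is the push along leg 1.

```bash
python3 -m inch '[-0.004,0,0,0,0,0, -0.008,0,0,0,0,0, -0.012,0,0,0,0,0, -0.017,0,0,0,0,0, -0.022,0,0,0,0,0, -0.027,0,0,0,0,0, -0.032,0,0,0,0,0, -0.037,0,0,0,0,0, -0.042,0,0,0,0,0, -0.047,0,0,0,0,0, -0.052,0,0,0,0,0, -0.055,0,0,0,0,0]'; python3 w.py
```

```text
clock: 5.08
ee_pos: [0.5607, 0.178, 0.0786]
tool_rot: [-0.454, 3.108, 0.0]
ft_force: [-2.4, -0.1, 0.8]
finger_gap: 0.001
grasp_force: 0.8
t 5.075 box [-7.8 22.5] z 0.0786 xyaw -163.38 zax [ 0.  0. -1.] F box [-2.3  0.6] 0.8 gap 0.000978834129304217
```

```bash
python3 -m inch '[-0.002,0,0,0,0,0, -0.004,0,0,0,0,0, -0.0055,0,0,0,0,0, -0.0065,0,0,0,0,0, -0.0065,0,0,0,0,0]'; python3 w.py;  python3 -m inch '[-0.001,0,0,0,0,0, -0.001,0,0,0,0,0]';python3 w.py
```

```text
clock: 5.7
ee_pos: [0.5666, 0.1798, 0.0786]
tool_rot: [-0.454, 3.108, 0.0]
ft_force: [-1.4, 0.4, -0.3]
finger_gap: 0.0006
grasp_force: 0.6
t 5.7 box [-1.6 22.5] z 0.0786 xyaw -163.38 zax [ 0.  0. -1.] F box [-1.2  0.8] -0.3 gap 0.0005982700972149107
clock: 5.95
ee_pos: [0.5676, 0.1801, 0.0786]
tool_rot: [-0.454, 3.109, 0.0]
ft_force: [-1.7, -0.3, 1.1]
finger_gap: 0.0005
grasp_force: 0.7
t 5.95 box [-0.6 22.5] z 0.0786 xyaw -163.38 zax [ 0.  0. -1.] F box [-1.7  0.3] 1.1 gap 0.0005413196283643081
```

```bash
python3 -m inch '[-0.0007,0,0,0,0,0, -0.0007,0,0,0,0,0]' >/dev/null;python3 w.py; python3 -m inch '[-0.0007,0,0,0,0,0, -0.0007,0,0,0,0,0]'>/dev/null;python3 w.py
```

```text
t 6.2 box [-0.1 22.5] z 0.0787 xyaw -163.38 zax [-0.  0. -1.] F box [-1.9 -1.1] 0.2 gap 0.000566679791541005
t 6.45 box [ 0.3 22.5] z 0.0786 xyaw -163.38 zax [-0.001 -0.    -1.   ] F box [-5.6  0.5] 3.1 gap 0.0006726045886762942
```

The wall stopped the knob right where expected, so it's at the corner. Backing off and going round to its +y side.

```bash
python3 -m inch '[0.006,0,0,0,0,0, 0.014,0,0,0,0,0, 0.015,0.015,0,0,0,0, 0.015,0.03,0,0,0,0, 0.013,0.041,0,0,0,0, 0,0.041,0,0,0,0, -0.012,0.041,0,0,0,0, -0.02,0.041,0,0,0,0, -0.025,0.041,0,0,0,0, -0.025,0.041,0,0,0,0]'; python3 w.py; python3 - <<'E'
from h import *
a=ctrl.snapshot("top")[160:300,190:350];b=ctrl.snapshot("side")[120:300,140:340]
cv2.imwrite("pics/e.png",np.hstack([cv2.resize(a,(400,350)),cv2.resize(b,(389,350))]))
E
```

```text
clock: 7.7
ee_pos: [0.5813, 0.2267, 0.0785]
tool_rot: [0.453, -3.109, -0.0]
ft_force: [-0.2, -0.2, -0.8]
finger_gap: 0.0004
grasp_force: 0.0
t 7.7 box [25.9 63.2] z 0.0785 xyaw -163.4 zax [-0.  0. -1.] F box [-0.2 -0.2] -0.8 gap 0.0004404973235740899
```

View pics/e.png

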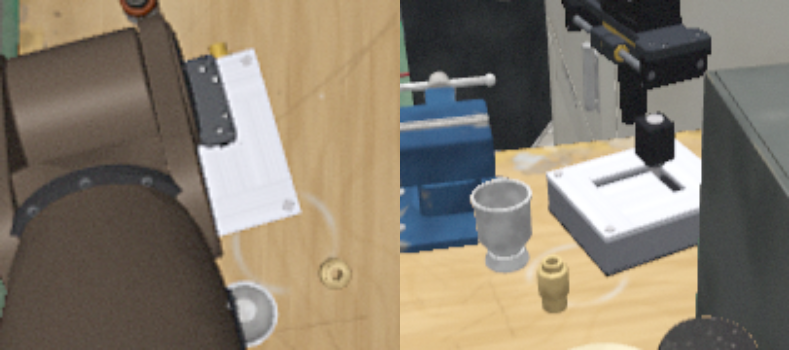

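The knob stands at the corner with the fingers on its +y side. Now pushing along leg 2.

```bash
python3 -m inch '[0,-0.004,0,0,0,0, 0,-0.008,0,0,0,0, 0,-0.012,0,0,0,0, 0,-0.016,0,0,0,0, 0,-0.02,0,0,0,0, 0,-0.025,0,0,0,0, 0,-0.03,0,0,0,0, 0,-0.035,0,0,0,0, 0,-0.04,0,0,0,0, 0,-0.045,0,0,0,0, 0,-0.05,0,0,0,0, 0,-0.053,0,0,0,0]'>/dev/null; python3 w.py;python3 -m inch '[0,-0.002,0,0,0,0, 0,-0.003,0,0,0,0, 0,-0.004,0,0,0,0, 0,-0.004,0,0,0,0]'>/dev/null; python3 w.py
```

```text
t 9.3 box [25.7 10.1] z 0.0786 xyaw -163.39 zax [ 0.  0. -1.] F box [0.2 2.6] 1.2 gap 0.00021527450942785193
t 9.8 box [25.8  6.5] z 0.0786 xyaw -163.37 zax [ 0.  0. -1.] F box [1.  1.3] 1.3 gap 0.0005999308752705211
```

```bash
python3 -m inch '[0,-0.001,0,0,0,0, 0,-0.0015,0,0,0,0, 0,-0.0015,0,0,0,0]'>/dev/null; python3 w.py;python3 -m inch '[0,-0.001,0,0,0,0, 0,-0.001,0,0,0,0]'>/dev/null; python3 w.py;python3 -m inch '[0,-0.0007,0,0,0,0, 0,-0.0007,0,0,0,0]'>/dev/null; python3 w.py
```

```text
t 10.175 box [25.7  5. ] z 0.0786 xyaw -163.38 zax [ 0.  0. -1.] F box [-0.3  1.7] 0.8 gap 0.00018527482226430908
t 10.425 box [25.7  3.9] z 0.0786 xyaw -163.38 zax [ 0.  0. -1.] F box [0.5 1.8] 0.3 gap 0.0007334692103241166
t 10.675 box [25.7  3.3] z 0.0786 xyaw -163.38 zax [ 0.  0. -1.] F box [0.3 1.7] 0.3 gap 0.00033743915701018137
```

```bash
for i in 1 2; do python3 -m inch '[0,-0.0007,0,0,0,0, 0,-0.0007,0,0,0,0]'>/dev/null; python3 w.py; done
```

```text
t 10.925 box [25.7  2.6] z 0.0786 xyaw -163.38 zax [ 0.  0. -1.] F box [0.4 1.5] 0.5 gap 0.00041736182474083996
t 11.175 box [25.7  1.8] z 0.0786 xyaw -163.38 zax [ 0.  0. -1.] F box [1.  2.1] 0.6 gap 0.0007191065147522311
```

```bash
python3 -m inch '[0,-0.0007,0,0,0,0, 0,-0.0007,0,0,0,0]'>/dev/null; python3 w.py; python3 -m inch '[0,-0.0007,0,0,0,0, 0,-0.0007,0,0,0,0]'>/dev/null; python3 w.py
python3 - <<'E'
from h import *
a=ctrl.snapshot("top")[160:300,190:350];b=ctrl.snapshot("side")[160:250,230:340]
cv2.imwrite("pics/f.png",np.hstack([cv2.resize(a,(360,350)),cv2.resize(b,(428,350))]))
E
```

```text
t 11.425 box [25.8  1.1] z 0.0787 xyaw -163.38 zax [ 0.  0. -1.] F box [-0.1  0.7] 0.8 gap 0.0007004023609221922
t 11.675 box [25.7  0.5] z 0.0786 xyaw -163.38 zax [ 0.  0. -1.] F box [0.  1.4] 0.5 gap -5.295536911328262e-05
```

View pics/f.png

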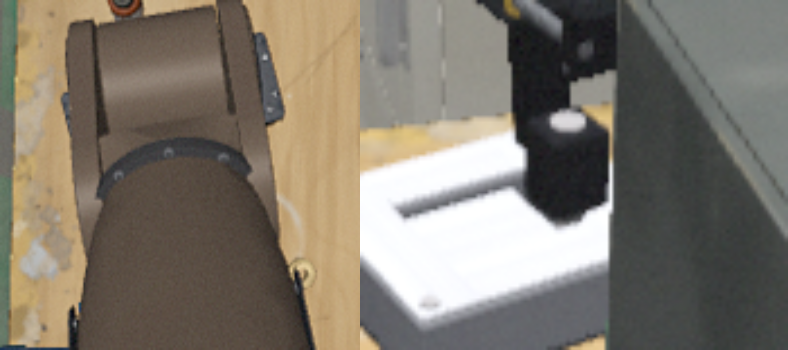

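```bash
python3 - <<'E'
from h import *
y=np.deg2rad(16.65);B=np.array([[np.cos(y),-np.sin(y)],[np.sin(y),np.cos(y)]])
print(B.T@(at_z("side",(283.5,190.9),.099)[:2]-[.5746,.1587])*1000)
print(B.T@(at_z("side",(246.3,187.5),.099)[:2]-[.5746,.1587])*1000)
E
for i in 1 2; do python3 -m inch '[0,-0.0007,0,0,0,0, 0,-0.0007,0,0,0,0]'>/dev/null; python3 w.py; done
```

```text
[ 29.5315016  -22.28744006]
[-24.54262519  23.27772532]
t 12.025 box [25.7 -0.1] z 0.0786 xyaw -163.38 zax [-0.  0. -1.] F box [0.2 2.3] 0.4 gap 0.0001378041522338367
t 12.275 box [25.7 -0.7] z 0.0787 xyaw -163.38 zax [-0.  0. -1.] F box [-0.1  5. ] 1.6 gap 0.0005377449881317183
```

```bash
python3 -m inch '[0,-0.0006,0,0,0,0, 0,-0.0006,0,0,0,0]'>/dev/null; python3 w.py
```

```text
t 12.525 box [25.7 -0.9] z 0.0787 xyaw -163.38 zax [-0.     0.001 -1.   ] F box [0.3 7.3] 1.7 gap 0.000142633228300585
```

The force is rising against the end wall, so the knob is home. Backing straight off, then lifting and moving back so the knob can be seen.

```bash
python3 -m inch '[0,0.003,0,0,0,0, 0,0.01,0,0,0,0, 0,0.02,0,0,0,0, 0,0.03,0,0,0,0, 0,0.03,-0.03,0,0,0, 0,0.03,-0.07,0,0,0, 0,0.03,-0.12,0,0,0, 0.04,0.05,-0.14,0,0,0, 0.09,0.09,-0.14,0,0,0, 0.13,0.13,-0.14,0,0,0, 0.16,0.16,-0.14,0,0,0, 0.16,0.16,-0.14,0,0,0]'>/dev/null; python3 w.py
python3 - <<'E'
from h import *
a=ctrl.snapshot("top")[140:300,190:350];b=ctrl.snapshot("side")[120:300,140:340]
cv2.imwrite("pics/g.png",np.hstack([cv2.resize(a,(400,400)),cv2.resize(b,(400,400))]))
y=np.deg2rad(16.65);B=np.array([[np.cos(y),-np.sin(y)],[np.sin(y),np.cos(y)]])
for c in("top","side"):
    for r in ctrl.mark_of(c,"knob_center")[:1]:print(c,r["confidence"],B.T@(at_z(c,r["pixel"],.077)[:2]-[.5746,.1587])*1000)
E
```

```text
t 14.025 box [-136.   160.4] z 0.2191 xyaw -163.2 zax [ 0.  0. -1.] F box [-0.6  0.2] 0.2 gap 0.0006125814498942671
top 0.55 [ 23.46960903 -22.01467394]
side 0.82 [ 31.76429359 -16.54513795]
```

View pics/g.png

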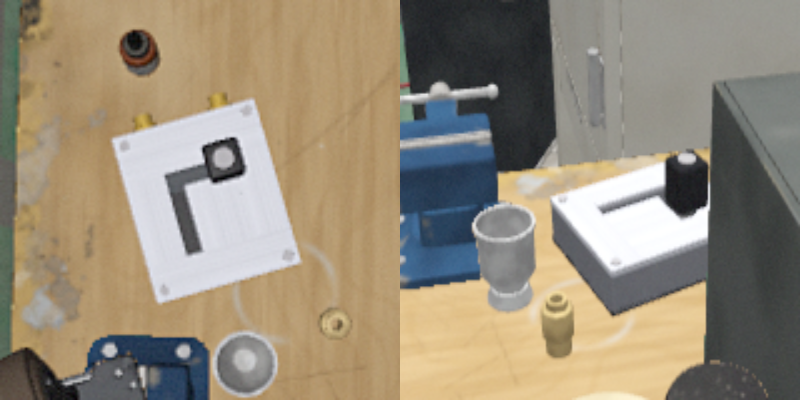

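The knob covers the end of leg 2, with its disc at top px (279.6,202.8). The cup, coupler and bottle are where they were, and the arm is clear.

```bash
python3 - <<'E'
from h import *
y=np.deg2rad(16.65);B=np.array([[np.cos(y),-np.sin(y)],[np.sin(y),np.cos(y)]])
q=B.T@(at_z("top",(279.4,202.6),.099)[:2]-[.5746,.1587])*1000;print(q)
if q[1]<-20: print(ctrl.sign_off())
E
```

```text
[ 26.33640501 -25.08822139]
the job is handed in; nothing more can be done
None
```

I pushed the knob along the slot to the corner and then to the end of the second leg, until it pressed against the end wall. In the final pictures it sits within about 2.5 mm of the slot end, the coupler, cup and bottle appear unmoved, and the arm is clear. I handed the job in after about 14 s of the 51 s allowed; sign-off returned no verdict.

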